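Settle the filled bar moulds in the shaker

ROBOT

A 7-joint arm with a two-finger parallel gripper is mounted at the origin on the work surface. World frame = base frame: x ahead of the robot, y to its left, z up, the work surface at z = 0. Lengths are in mm, angles in rad, forces in N, time in s.
With the tool pointing down it reaches from about 400 to 900 mm from the base axis. Payload 5.6 kg.
Tool frame: the origin (TCP) lies midway between the tips of the shut fingers; the grasp point (between the pads) lies 19 mm behind it; z points along the fingers, y is the line along which they close (so a half turn about z gives the same grasp; the last joint's range is limited). The gripper opens to 92 mm and grips with 3 to 60 N. Pads are 20 mm wide; open, the fingers measure 128 mm over their backs; the gripper's body (75 mm by 189 mm) begins 69 mm behind the grasp point.
Start: joints at [-1.27, 0.468, -0.012, 1.603, 0.006, 1.071, -0.056], TCP at [219.136, 611.955, 187.492] pointing down, gripper open.
Joint ranges: [-2.53, 2.53], [-0.31, 2.02], [-1.57, 1.55], [0.28, 2.44], [-1.29, 4.43], [0.15, 1.84], [-2.92, 2.92]. Speed limits (rad/s): [2.57, 2.57, 3.14, 3.14, 3.14, 3.14, 3.14].

INTERFACE

Orientations are given as a rotation vector (axis times angle).
In Python, from cell import robot, grip, kin, viewer gives the robot as it stands. Calls block until the motion is done:
- robot.movep(position, orientation): joint-space move of the TCP to a pose.
- robot.servo_line(position, feed=150, rotation=None): straight line of the TCP; rotation=None keeps the orientation; feed is the mean speed in mm/s.
- robot.goto_joints(angles): joint-space move.
- grip(opening, newtons=None): opening from 0.0 (shut) to 1.0 (fully open); newtons is the grip in N (None keeps the last); returns when the fingers have stopped.
- robot.hold(seconds).
- kin.ik(position, orientation): joint angles nearest the present ones, or None.
- robot.observe(): the state.
- viewer.read_camera(name): name is "side" or "top" or "wrist"; returns the picture (384x512x3 uint8, red, green, blue); there is no depth.
- viewer.camera_info(name): a dict with "camera_matrix" (3x3 intrinsics, pixels), "R" (3x3) and "t" (3): a world point X has camera coordinates R X + t. Camera axes: x right, y down, z forward; pixel columns grow to the right and rows downward; lengths in mm; the calibration is good to about 2 mm. A picture is of the moment at which its call begins: read the wrist's pose just before it. camera_info takes no time and is no camera call; for the wrist camera it gives the pose at the moment of the call.
A pose or a line that the arm cannot do raises robot.IKError and nothing moves.
- robot.job_done(): hands the job in; it is judged then, once.
Trained networks look in the newest picture that a camera, given by its name, has taken for a name from the list of things; names that differ only in an ending like _2 or _b are one class to them, and where a whole thing is asked for, a point or a joint stands for the part that bears it (a point fixed in the world has none). Each returns a list of dicts, best first, with "confidence" (0 to 1); they miss things now and then, are a little off and sometimes report something else, mostly with a low value. They report only what shows in the picture. A call takes as long as a camera call. They do not tell look-alikes from the thing itself.
- viewer.silhouettes(name, camera): "mask" (384x512 bool, what is visible of it).
- viewer.pinpoint(name, camera): "at" ([x, y, z] in mm, in the coordinates of the camera as it stood for that picture, good to about 4 mm: a listed point, or the origin of a listed thing).
The state is a dict: "t": time; "joints": joint angles; "joint_velocities": joint speeds; "joint_torque": joint torques, N m; "tcp_pos": TCP position; "tcp_rot": TCP orientation; "contact_force": force on the tool from outside, world axes, zero at the start; "wrist_torque": the same for the moment, N m; "grip_width": opening from 0.0 (shut) to 1.0 (fully open); "grip_force": force on a finger pad.
Only numpy, scipy, OpenCV 4.12 (cv2) and the standard library are available. Lean on these libraries where they do the work, as an engineer would, in place of code of your own. Each camera call takes 0.05 s, during which the arm holds its last target. There are 200 camera calls.

TASK

Lift the shaker's blue lid right back onto its stop, set every green bar mould that is on the baking sheet flat on the shaker's floor, filled side up and not stacked, and shut the lid. Then tilt the jog stick well over towards the green mark, hold it there for four seconds, and let it spring back upright. Only work the stick with the lid shut and never push it towards the red mark; leave the cocoa pods, jar and bowl where they are.

Things in the scene. Friction and masses are not known exactly. Their poses are not given: they have to be found in the camera images.
- chest: settling shaker, fixed to the bench: an open white steel chest 205 (its x) x 260 (its y) x 66 mm high, walls 5 thick, inner floor 12 above its underside (inside 195 x 250, 54 deep). Origin: centre of its underside, on the bench. Its x axis points from the front wall (robot's side) to the hinge side, z up
- lid (a joint): blue lid of the chest, 205 x 260 x 8 mm, 0.35 kg, hinged about the chest's y direction at its far top edge (chest frame 102.5, 0, 66.5 mm). 0 = shut, 1.7 rad = open, leaning back on its stop; it stays open by its own weight beyond about 1.5 rad and falls shut below that
- lid_hinge (a point): point in the middle of the lid's hinge line; turns with the lid. Its frame with the lid shut equals the chest's: the lid reaches 205 mm along its -x and its outer face is at +8 mm z
- lid_handle (a point): centre of the steel bar handle on the lid: round bar 12 mm thick, 110 mm long, parallel to the hinge, on a leg at each end; in the lid's frame at x -190, z +50 mm from the hinge point (bar centre 42 mm off the lid's outer face). Moves with the lid; it can be pinched from above and followed round
- console: grey jog console 140 x 150 x 50 mm high, fixed to the bench. Origin: centre of its underside; the stick's pivot is 52 mm above it. z up; its y axis is the line of the two coloured marks
- stick_lr (a joint): tilt of the jog stick along the console's y axis: 0 = upright, positive = leaning to +y; range -0.45 to 0.45 rad; a spring of about 1.3 N m/rad returns it to 0 (about 5 N at the ball at full tilt)
- stick_fb (a joint): tilt of the jog stick along the console's x axis: 0 = upright, positive = leaning to +x; same spring and range
- stick_ball (a point): centre of the black ball, 34 mm diameter, on top of the stick; 110 mm from the pivot, 162 mm above the bench when upright. The stem below it is 12 mm thick
- green_c (a point): centre of the top of the green mark (run), a fixed disc 28 mm in diameter, 6 mm high, on the console 55 mm to one side of the stick; the green and red marks may be either way round
- red_c (a point): centre of the top of the red mark (eject), a like disc on the opposite side of the stick
- sheet: rimless aluminium baking sheet 270 x 260 x 4 mm, fixed on the bench, on which the moulds start. Origin: centre of its underside, on the bench
- mould1_c (a point): centre (half-way up) of a green bar mould filled with cream-coloured paste and black seeds: rigid block 64 (its x) x 48 (its y) x 40 mm (z up), about 0.22 kg; three or all four of the moulds are present
- mould2_c (a point): centre (half-way up) of a green bar mould filled with cream-coloured paste and black seeds: rigid block 64 (its x) x 48 (its y) x 40 mm (z up), about 0.22 kg; three or all four of the moulds are present
- mould3_c (a point): centre (half-way up) of a green bar mould filled with cream-coloured paste and black seeds: rigid block 64 (its x) x 48 (its y) x 40 mm (z up), about 0.22 kg; three or all four of the moulds are present
- mould4_c (a point): centre (half-way up) of a green bar mould filled with cream-coloured paste and black seeds: rigid block 64 (its x) x 48 (its y) x 40 mm (z up), about 0.22 kg; three or all four of the moulds are present
- pod1: bystander, leave where it is: dark brown cocoa pod, 142 x 66 x 65 mm; origin at its underside
- pod2: bystander, leave where it is: dark brown cocoa pod, 142 x 66 x 65 mm; origin at its underside
- jar: bystander, leave where it is: capped jar, 68 diameter x 100 high mm; origin at its underside
- bowl: bystander, leave where it is: steel bowl, 140 diameter x 60 high mm; origin at its underside
Mind the look-alikes: they are no part of the job. Leave any pink look-alike of the part that bears mould3_c alone.

How it is judged (in metres and radians):
On the way, in this order (a step that is already met when the one before it is completed fails the run):
1. the lid rests open on its stop (value of joint lid above 1.62 rad), for 0.3 s.
2. every mould present stands flat on the shaker's floor (x of mould1_c in the frame of chest between -0.09 and 0.09 m and y of mould1_c in the frame of chest between -0.12 and 0.12 m and z of each of mould1_c, mould2_c, mould3_c, mould4_c in the frame of chest below 0.047 m and angle between each of mould1_c, mould2_c, mould3_c, mould4_c's own z axis and vertical below 0.25 rad and x of mould2_c in the frame of chest between -0.09 and 0.09 m and y of mould2_c in the frame of chest between -0.12 and 0.12 m and x of mould3_c in the frame of chest between -0.09 and 0.09 m and y of mould3_c in the frame of chest between -0.12 and 0.12 m and x of mould4_c in the frame of chest between -0.09 and 0.09 m and y of mould4_c in the frame of chest between -0.12 and 0.12 m), for 0.2 s.
3. the lid is shut with the moulds inside (all of step 2 and value of joint lid below 0.05 rad), for 0.3 s.
4. the stick is held tilted towards the green mark for 3 s (((y of green_c in the frame of console above 0 m and value of joint stick_lr above 0.28 rad) or (y of green_c in the frame of console below 0 m and value of joint stick_lr below -0.28 rad)) and value of joint lid below 0.1 rad), for 3 s.
5. the stick is back at its centre (value of joint stick_lr between -0.08 and 0.08 rad and value of joint stick_fb between -0.08 and 0.08 rad), for 0.3 s.
At the end, for the whole second after the job is handed in: Every mould present is inside the shaker, on its floor (centre under 47 mm above the bench) and within 0.25 rad of upright; the lid is shut (under 0.05 rad); the stick is within 0.08 rad of its centre both ways (all of step 3 and all of step 5); the robot touches nothing.
It fails at once if the stick is worked (over 0.2 rad) while the lid is not shut (over 0.15 rad) ((value of joint any of stick_lr, stick_fb above 0.2 rad or value of joint any of stick_lr, stick_fb below -0.2 rad) and value of joint lid above 0.15 rad).
It fails at once if the stick is pushed over 0.25 rad towards the red mark ((y of red_c in the frame of console above 0 m and value of joint stick_lr above 0.25 rad) or (y of red_c in the frame of console below 0 m and value of joint stick_lr below -0.25 rad)).
It fails at once if a bystander is moved more than 60 mm (distance of any of pod1, pod2, jar, bowl from where it was at the start of the episode above 0.06 m).
Of mould1, mould2, mould3, mould4 only 3 to 4 are there at a start; the rules pass over those that are not, and their reading is None.
At some moment in a run one of mould1, mould2, mould3, mould4 may be knocked a few centimetres aside while the robot is not near it.
Once in a run the grip may slacken for a moment while it holds something.
It also fails if it takes over 208 s, if anything falls off the work surface, if the arm or the gripper's body presses on something with over 40 N, if the wrist force passes 120 N, or if a joint passes its speed limit or range.

## Working session

There is one attempt and no reset: what is moved stays moved. The work goes in short steps, each a Python script; the robot and the scene stay as the last script left them, time stands still between calls to the robot, and variables do not carry over. Pictures are saved under pics/ and viewed, at most 14 in all, crops included, and the job is handed in when it is done.

```bash
ls; mkdir -p pics; cat > h.py <<'E'
import numpy as np, cv2
from scipy.spatial.transform import Rotation as R
from cell import robot, grip, kin, viewer
def snap(cam,fn=None):
    im=viewer.read_camera(cam)
    if fn: cv2.imwrite('pics/'+fn,im[:,:,::-1])
    return im
def toworld(cam,p):
    c=viewer.camera_info(cam); return np.array(c['R']).T@(np.array(p)-np.array(c['t']))
def pix(cam,X):
    c=viewer.camera_info(cam); q=np.array(c['camera_matrix'])@(np.array(c['R'])@np.array(X)+np.array(c['t'])); return q[:2]/q[2]
def raypt(cam,uv,z):
    c=viewer.camera_info(cam);Rm=np.array(c['R']);o=-Rm.T@np.array(c['t'])
    d=Rm.T@np.linalg.inv(np.array(c['camera_matrix']))@np.array([uv[0],uv[1],1.])
    return o+d*(z-o[2])/d[2]
def down(a):  # tool z down, tool y along world direction at angle a
    y=np.array([np.cos(a),np.sin(a),0]);z=np.array([0,0,-1.]);x=np.cross(y,z)
    return R.from_matrix(np.c_[x,y,z])
E
python3 - <<'E'
from h import *
s=robot.observe();print(s['t'],s['tcp_pos'],s['tcp_rot'],s['grip_width'])
a=snap('top');b=snap('side')
cv2.imwrite('pics/a.png',np.hstack([a,b])[:,:,::-1][:, :, :]) if 0 else None
snap_=[cv2.imwrite('pics/top.png',cv2.resize(a,(800,600))[:,:,::-1]),cv2.imwrite('pics/side.png',cv2.resize(b,(800,600))[:,:,::-1])]
for cam in ['top','side']:
  for n in ['chest','lid_handle','lid_hinge','console','stick_ball','green_c','red_c','sheet','mould1_c','pod1','jar','bowl']:
    for d in viewer.pinpoint(n,cam)[:6]:
      w=toworld(cam,d['at']);print(cam,n,round(d['confidence'],2),w.round(),pix(cam,w).round())
E
```

```text
pics
0.0 [218.95175967 611.340052   186.54014961] [-5.37513963e-01 -3.09507952e+00  2.74568244e-03] 0.9999223550111841
top chest 0.56 [530.  58.  -1.] [210. 179.]
top lid_handle 0.76 [443.  54. 119.] [208. 202.]
top lid_handle 0.73 [ 674. -409.    1.] [349. 137.]
top lid_hinge 0.81 [633.  63.  65.] [207. 144.]
top lid_hinge 0.54 [529.  56.  -1.] [211. 179.]
top lid_hinge 0.24 [444.  53. 118.] [208. 201.]
top console 0.67 [433. 362.   1.] [118. 208.]
top stick_ball 0.66 [432. 365. 159.] [103. 204.]
top red_c 0.64 [442. 306.  57.] [131. 203.]
top red_c 0.34 [ 510. -306.   -4.] [319. 185.]
top sheet 0.89 [ 506. -305.   -1.] [319. 186.]
top mould1_c 0.71 [ 452. -347.   28.] [333. 201.]
top pod1 0.87 [ 707. -181.    5.] [282. 126.]
top pod1 0.66 [446. 306.  59.] [131. 202.]
top pod1 0.65 [740. 242.   2.] [157. 117.]
top jar 0.6 [660. 341.  -1.] [127. 140.]
top bowl 0.72 [ 676. -410.    0.] [349. 136.]
side chest 0.63 [525.  62.   0.] [239. 196.]
side lid_handle 0.98 [441.  56. 113.] [220. 178.]
side lid_handle 0.35 [ 452. -347.   20.] [325. 259.]
side lid_hinge 0.55 [631.  68.  64.] [259. 168.]
side console 0.6 [431. 363.  -3.] [166. 176.]
side stick_ball 0.71 [435. 365. 158.] [160. 137.]
side stick_ball 0.57 [631.  68.  66.] [259. 168.]
side green_c 0.38 [422. 418.  60.] [153. 158.]
side red_c 0.36 [439. 312.  56.] [173. 167.]
side sheet 0.8 [ 511. -303.    1.] [324. 246.]
side sheet 0.63 [444.  57. 113.] [220. 177.]
side mould1_c 0.85 [ 453. -351.   20.] [326. 259.]
side mould1_c 0.47 [663. 339.   1.] [216. 156.]
side pod1 0.71 [ 702. -179.    0.] [327. 202.]
side pod1 0.32 [430. 365.  -0.] [165. 176.]
side bowl 0.92 [ 676. -405.   -0.] [384. 235.]
side bowl 0.59 [628.  71.  65.] [258. 168.]
```

View pics/top.png

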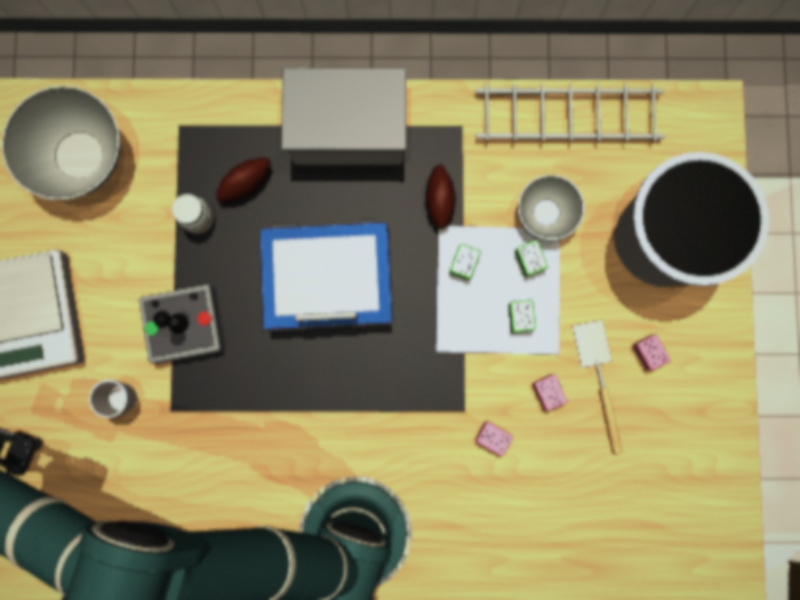

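View pics/side.png

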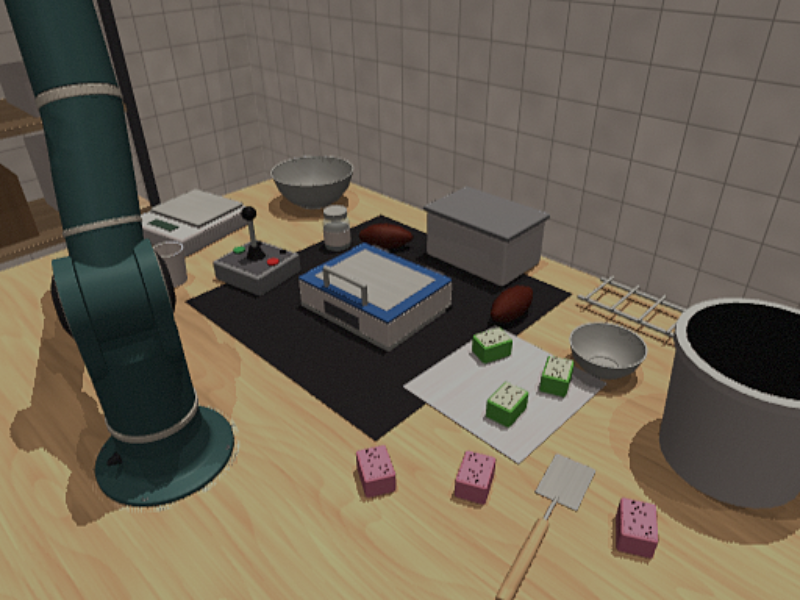

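```bash
python3 - <<'E'
from h import *
for n in ['mould1_c','mould2_c','mould3_c','mould4_c']:
  for cam in ['top','side']:
    for d in viewer.silhouettes(n,cam):
      m=d['mask'];v,u=np.nonzero(m);print(n,cam,round(d['confidence'],2),m.sum(),u.mean().round(),v.mean().round(),cv2.minAreaRect(np.c_[u,v].astype(np.float32)))
    for d in viewer.pinpoint(n,cam): print('   pin',round(d['confidence'],2),toworld(cam,d['at']).round())
a=cv2.imread('pics/top.png');cv2.imwrite('pics/crop.png',cv2.resize(a[210:400,400:600],None,fx=3,fy=3,interpolation=cv2.INTER_CUBIC))
E
```

```text
mould1_c top 0.74 313 333.0 202.0 ((333.51544189453125, 201.62307739257812), (20.217660903930664, 16.00048065185547), 82.87498474121094)
   pin 0.71 [ 452. -347.   28.]
mould1_c side 0.66 558 324.0 259.0 ((324.0, 258.5000305175781), (22.48322868347168, 28.786060333251953), 41.18592834472656)
   pin 0.85 [ 453. -351.   20.]
   pin 0.47 [663. 339.   1.]
mould2_c side 0.43 207 161.0 150.0 ((160.9399871826172, 149.0800018310547), (34.648231506347656, 10.323759078979492), 81.8698959350586)
   pin 0.27 [632.  69.  68.]
mould3_c top 0.83 333 417.0 225.0 ((416.4000549316406, 224.80001831054688), (20.57182502746582, 16.994115829467773), 63.43495178222656)
mould3_c top 0.81 319 352.0 251.0 ((351.4000244140625, 250.8000030517578), (20.57182502746582, 16.099689483642578), 63.43495178222656)
mould3_c top 0.64 276 339.0 165.0 ((339.31036376953125, 164.77586364746094), (19.12662124633789, 15.227017402648926), 68.19859313964844)
mould3_c top 0.56 346 315.0 280.0 ((315.4862060546875, 279.9541320800781), (22.485877990722656, 16.119394302368164), 28.300756454467773)
   pin 0.86 [ 572. -370.   22.]
   p
[... 155 characters left out ...]
4831542969), (23.283418655395508, 31.287094116210938), 14.03624439239502)
mould3_c side 0.79 447 356.0 241.0 ((355.63531494140625, 240.64117431640625), (19.740673065185547, 23.97081756591797), 12.52880859375)
mould3_c side 0.72 670 240.0 302.0 ((240.11766052246094, 301.4705505371094), (31.044557571411133, 22.79834747314453), 75.96376037597656)
mould3_c side 0.67 879 407.0 338.0 ((407.0, 338.0), (38.0, 26.0), 90.0)
   pin 0.86 [ 369. -619.   20.]
   pin 0.68 [ 197. -289.   18.]
   pin 0.58 [ 290. -406.   17.]
   pin 0.8 [ 564. -230.   25.]
mould4_c side 0.92 463 314.0 221.0 ((314.0, 221.0000457763672), (20.238576889038086, 26.563129425048828), 71.56504821777344)
   pin 0.9 [ 566. -224.   26.]
```

The top picture shows:
- **Green moulds:** three on the sheet, at (465,262), (531,258) and (522,316). Pink look-alikes are off the sheet at (550,392), (494,438) and (652,352).
- **Lid:** blue, at (325,275), with its handle on the robot's side at (328,318).
- **Stick:** ball at (178,323), green mark at (151,328), which is +y, and red mark at (204,318).

The side view agrees. I choose the three green blocks on the sheet. Next I'll check a close crop and the yaw angles.

View pics/crop.png

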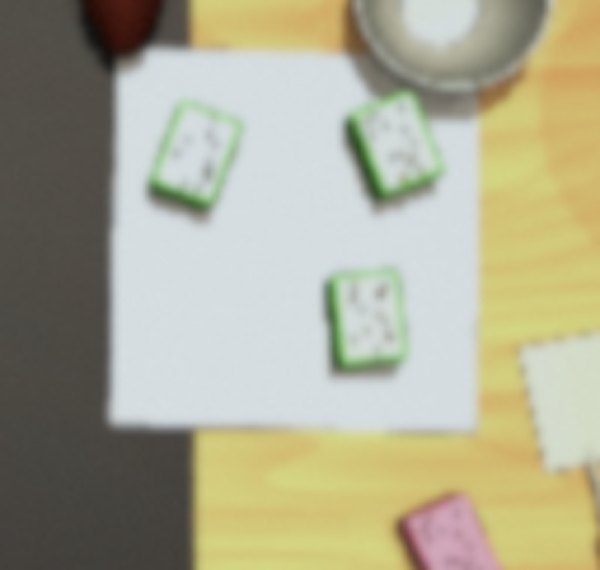

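```bash
cat >> h.py <<'E'
def rect(cam,mask,z,minarea=60):
    """world rectangles (centre, size, yaw of long side) of mask blobs projected on plane z"""
    out=[]
    for c in cv2.findContours(mask.astype(np.uint8),cv2.RETR_EXTERNAL,cv2.CHAIN_APPROX_NONE)[0]:
        if cv2.contourArea(c)<minarea: continue
        P=np.array([raypt(cam,p,z)[:2] for p in c[:,0].astype(float)],np.float32)
        (cx,cy),(w,h),a=cv2.minAreaRect(P); a=np.radians(a)
        if w<h: w,h,a=h,w,a+np.pi/2
        out.append((np.array([cx,cy]),(w,h),(a+np.pi/2)%np.pi-np.pi/2))
    return out
def show(r):
    for c,s,a in r: print(c.round(1),np.round(s),round(a,3))
E
python3 - <<'E'
from h import *
im=snap('top');hsv=cv2.cvtColor(im,cv2.COLOR_RGB2HSV)
blue=cv2.inRange(hsv,(105,120,60),(125,255,255));show(rect('top',blue,70))
c=viewer.silhouettes('console','top')
if c: show(rect('top',c[0]['mask'],40))
# mould: green plus filling
g=cv2.inRange(hsv,(40,90,40),(80,255,255))
g=cv2.morphologyEx(g,cv2.MORPH_CLOSE,np.ones((9,9)))
show(rect('top',g,30))
b=viewer.camera_info('top');print((-np.array(b['R']).T@b['t']).round())
print('box front px', [raypt('top',np.array(p)*.64,z).round() for p,z in [((347,178),0),((347,152),120)]])
# ik for lid arc, hinge est
hx=np.array([632,65.5,66.5]);yaw=.055;ex=np.array([np.cos(yaw),np.sin(yaw),0])
for a in [0,.5,1,1.4,1.7]:
  r=np.hypot(190,50);t=np.arctan2(50,190)+a
  p=hx-ex*r*np.cos(t)+np.array([0,0,r*np.sin(t)-19])
  for k in (0,np.pi):
    q=kin.ik(p,down(yaw+k).as_rotvec());print(a,p.round(),None if q is None else np.round(q,2))
E
```

```text
[529.8  59.3] [263. 207.] -1.518
[432.3 360.3] [159. 146.] -1.39
[ 317.  -90. 1647.]
box front px [array([751.,  21.,   0.]), array([773.,  13., 120.])]
0 [442.  55.  98.] [-0.65  0.27  0.52  2.19 -0.2   0.72  0.06]
0 [442.  55.  98.] [ 0.83  0.68 -1.31  2.11  0.81  1.01  2.27]
0.5 [489.  58. 182.] [-0.66  0.22  0.55  2.01 -0.14  0.95  0.01]
0.5 [489.  58. 182.] [ 0.82  0.57 -1.3   1.93  0.61  1.13  2.46]
1 [572.  62. 234.] [-0.63  0.32  0.58  1.77 -0.19  1.11  0.07]
1 [572.  62. 234.] [ 0.72  0.68 -1.32  1.69  0.68  1.32  2.47]
1.4 [649.  66. 243.] [-0.58  0.46  0.6   1.57 -0.27  1.2   0.13]
1.4 [649.  66. 243.] [ 0.61  0.83 -1.33  1.48  0.8   1.45  2.47]
1.7 [706.  70. 229.] [-0.53  0.58  0.61  1.43 -0.34  1.24  0.16]
1.7 [706.  70. 229.] [ 0.53  0.94 -1.33  1.34  0.9   1.52  2.48]
```

The crop shows three upright moulds with the filled side up, and no pink block on the sheet. Next is opening the lid.

```bash
cat >> h.py <<'E'
HX=np.array([632,65.4,66.5]);YAW=.053;EX=np.array([np.cos(YAW),np.sin(YAW),0]);EY=np.array([-EX[1],EX[0],0])
def hpos(a,dz=-19):
    r=np.hypot(190,50);t=np.arctan2(50,190)+a
    return HX-EX*r*np.cos(t)+np.array([0,0,r*np.sin(t)+dz])
def st(msg=''):
    s=robot.observe();print(msg,'t',round(s['t'],1),np.round(s['tcp_pos']),'F',np.round(s['contact_force'],1),'w',round(s['grip_width'],3),'gf',round(s['grip_force'],1));return s
E
python3 - <<'E'
from h import *
p=robot.observe()['tcp_pos'];rv=down(YAW).as_rotvec()
robot.servo_line([p[0],p[1],330],feed=200)
robot.movep(hpos(0)+[0,0,150],rv);st()
robot.servo_line(hpos(0),feed=150);st()
grip(0,25);st('grip')
for a in np.linspace(0,1.64,10)[1:]:
    robot.servo_line(hpos(a),feed=120)
    s=st(round(a,2))
    if s['grip_width']<.09: print('LOST');break
E
```

```text
t 5.2 [443.  56. 248.] F [-0.1  0.2  0.2] w 0.999 gf 0.0
 t 6.4 [443.  55.  98.] F [-0.9 -1.3 -0.3] w 0.998 gf 0.0
grip t 7.7 [442.  55.  98.] F [ 0.5 -0.3  0.4] w 0.007 gf 0.0
0.18 t 8.2 [454.  56. 131.] F [ 0.4 -0.1 -0.4] w 0.004 gf 0.0
LOST
```

```bash
python3 - <<'E'
from h import *
s=robot.observe()
a=snap('side')
for n in ['lid_handle','lid_hinge']:
    for d in viewer.pinpoint(n,'side')[:2]: print(n,d['confidence'],toworld('side',d['at']).round())
b=snap('wrist')
for d in viewer.pinpoint('lid_handle','wrist')[:2]: print('wr',d['confidence'],toworld('wrist',d['at']).round())
print(pix('side',s['tcp_pos']))
x=cv2.resize(a[100:260,130:343],(640,480));y=cv2.resize(b,(640,480))
cv2.imwrite('pics/miss.png',cv2.resize(np.hstack([x,y]),(800,300))[:,:,::-1])
E
```

```text
lid_handle 0.87 [442.  56. 112.]
lid_hinge 0.84 [629.  71.  67.]
[222.53346768 171.13712028]
```

View pics/miss.png

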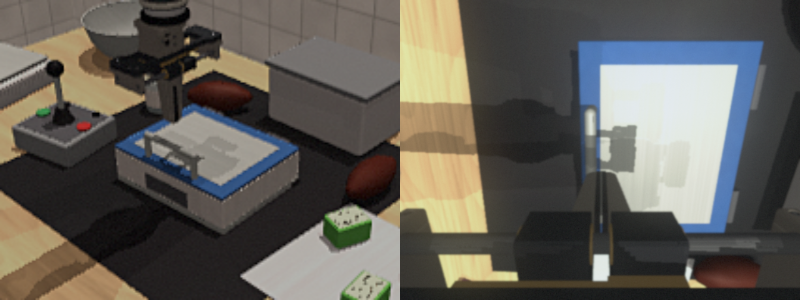

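The side view shows the shut fingertips just above the bar, with the bar still in place and the lid shut. I'll retry, looking before and after closing.

```bash
python3 - <<'E'
from h import *
rv=down(YAW).as_rotvec()
robot.servo_line(hpos(0)+[0,0,70],feed=150)
grip(1.0)
robot.movep(hpos(0)+[0,0,70],rv)
robot.servo_line(hpos(0),feed=120);s=st()
print(R.from_rotvec(s['tcp_rot']).as_matrix().round(2))
a=snap('side')
for w in (.6,.3,.2,.1):
    grip(w,25);st(w)
    if w==.3: b=snap('side')
f=lambda im:cv2.resize(im[120:220,160:290],(520,400),interpolation=cv2.INTER_CUBIC)
cv2.imwrite('pics/retry.png',cv2.resize(np.hstack([f(a),f(b)]),(800,308))[:,:,::-1])
E
```

```text
t 11.2 [443.  55.  98.] F [-0.4 -0.5 -0. ] w 1.004 gf 0.0
[[-0.05  1.    0.  ]
 [ 1.    0.05  0.  ]
 [ 0.    0.   -1.  ]]
0.6 t 11.9 [442.  55.  97.] F [-0.2  0.6  0.2] w 0.601 gf 0.0
0.3 t 12.5 [442.  55.  97.] F [-0.8  0.3  1.2] w 0.297 gf 0.0
0.2 t 12.9 [442.  55.  98.] F [-0.4 -0.5  1. ] w 0.2 gf 0.0
0.1 t 13.2 [442.  55.  98.] F [ 0.5  0.7 -0.3] w 0.099 gf 0.0
```

View pics/retry.png

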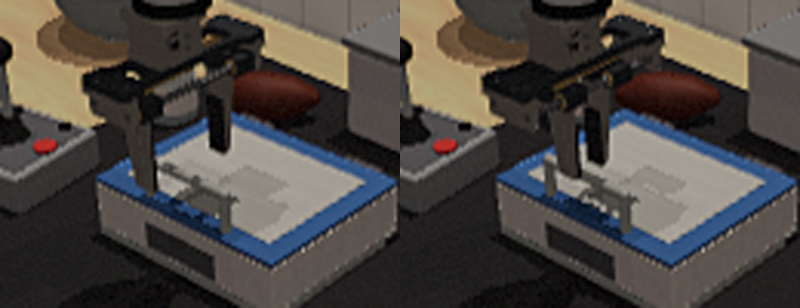

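Even when the fingers shut they touch nothing. In both views the tips appear about 20 mm higher than the reported TCP (tip midpoint at about (586,172), expected (585,190)). Going 20 mm lower still clears the lid at z = 74.5, so I'll do that and grip.

```bash
python3 - <<'E'
from h import *
robot.servo_line(hpos(0)+[0,0,40],feed=150)
grip(.6)
robot.servo_line(hpos(0)+[0,0,-19],feed=80);st()
grip(0,25);st()
a=snap('side')
f=lambda im:cv2.resize(im[120:220,160:290],(520,400),interpolation=cv2.INTER_CUBIC)
cv2.imwrite('pics/g3.png',f(a)[:,:,::-1])
E
```

```text
t 15.4 [443.  55.  79.] F [ 0.7  0.6 -0.3] w 0.602 gf 0.0
 t 16.1 [443.  55.  79.] F [0.8 0.2 0.6] w 0.122 gf 25.0
```

View pics/g3.png

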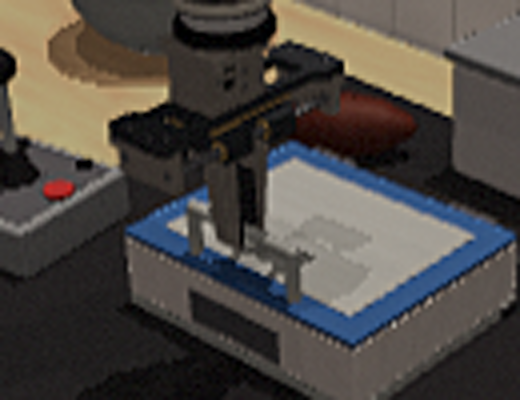

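The bar is now gripped: width is 11 mm with 25 N. The real fingertips sit about 19 mm behind the reported TCP, and I'll use that offset from here on. Now I'll follow the arc.

```bash
cat >> h.py <<'E'
TO=-19.  # real tip is 19 mm above the reported TCP
E
python3 - <<'E'
from h import *
for a in np.linspace(0,1.64,9)[1:]:
    robot.servo_line(hpos(a,-38),feed=140)
    s=st(round(a,2))
    if s['grip_width']<.09: print('LOST');break
E
```

```text
0.2 t 16.6 [456.  56. 116.] F [ 0.2 -0.9 -2.9] w 0.119 gf 25.0
0.41 t 17.0 [476.  57. 149.] F [-5.4  0.5  1.2] w 0.119 gf 25.0
0.62 t 17.4 [502.  59. 179.] F [-13.8  -0.7  11. ] w 0.122 gf 25.0
0.82 t 17.9 [538.  60. 202.] F [-9.6 -0.4 13.4] w 0.123 gf 25.0
1.02 t 18.3 [577.  62. 218.] F [-4.2  0.2 10.5] w 0.119 gf 25.0
1.23 t 18.8 [617.  64. 225.] F [-1.4 -0.4  8.1] w 0.121 gf 25.0
1.43 t 19.2 [656.  66. 223.] F [-0.1 -0.3  3.5] w 0.118 gf 25.0
1.64 t 19.6 [694.  68. 214.] F [ 0.2 -0.1  1.2] w 0.124 gf 25.0
```

```bash
python3 - <<'E'
from h import *
robot.servo_line(hpos(1.67,-38),feed=100);st()
grip(.28);st()
p=hpos(1.67,-38);robot.servo_line(p+[0,0,90],feed=150);st()
robot.movep([520,-150,340],down(YAW).as_rotvec())
robot.movep([500,-310,340],down(YAW).as_rotvec());st()
im=snap('wrist','w1.png')
info=viewer.camera_info('wrist');print('cam',(-np.array(info['R']).T@info['t']).round(),np.array(info['R']).round(2))
for n in ['mould1_c','mould2_c','mould3_c','mould4_c']:
  for d in viewer.pinpoint(n,'wrist'): w=toworld('wrist',d['at']);print(n,round(d['confidence'],2),w.round(),pix('wrist',w).round())
  for d in viewer.silhouettes(n,'wrist'): print('  ',round(d['confidence'],2));show(rect('wrist',d['mask'],40))
snap('side')
for n in ['lid_handle']:
    for d in viewer.pinpoint(n,'side')[:2]: print(n,d['confidence'],toworld('side',d['at']).round(),hpos(1.7,0))
E
```

```text
t 19.9 [700.  69. 212.] F [-1.7 -1.2 -0.9] w 0.118 gf 25.0
 t 20.3 [701.  69. 213.] F [-0.3 -0.8 -1. ] w 0.282 gf 0.0
 t 21.0 [700.  69. 302.] F [-0.2  0.  -0.1] w 0.283 gf 0.0
 t 22.8 [ 501. -309.  339.] F [0.7 0.5 0.4] w 0.281 gf 0.0
cam [ 496. -226.  537.] [[ 1.    0.06 -0.  ]
 [ 0.05 -0.96  0.29]
 [ 0.02 -0.29 -0.96]]
mould1_c 0.85 [ 453. -344.   24.] [232. 170.]
   0.82
[ 450.1 -345.2] [66. 54.] 0.103
mould3_c 0.9 [ 197. -285.   19.] [ 99. 131.]
mould3_c 0.72 [ 290. -407.   21.] [152. 195.]
mould3_c 0.61 [ 573. -370.   27.] [292. 186.]
mould3_c 0.26 [ 705. -176.    2.] [370.  87.]
   0.93
[ 205.2 -286.5] [73. 60.] 1.047
   0.92
[ 570.2 -367.4] [64. 58.] 0.375
   0.8
[ 296.8 -400.3] [79. 52.] 0.419
mould4_c 0.57 [ 560. -234.   25.] [292. 114.]
   0.92
[ 563.6 -231.3] [67. 49.] -0.366
lid_handle 0.57 [ 700. -180.   -2.] [705.95969633  69.32353833 248.47408927]
```

View pics/w1.png

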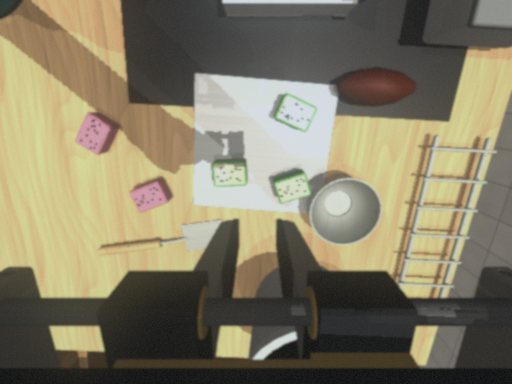

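The wrist view shows moulds at about (230,173), (293,187) and (296,112). The pink ones are off the sheet at (96,132) and (150,195). First I'll probe the sheet lightly to calibrate the tip height, then measure mould 1 close up.

```bash
python3 - <<'E'
from h import *
rv=down(YAW).as_rotvec()
grip(0,20)
robot.movep([480,-275,60],rv)
robot.servo_line([480,-275,12],feed=100);st()
z=12
while z>-40:
    z-=3;robot.servo_line([480,-275,z],feed=40);f=robot.observe()['contact_force'][2]
    if f>4: break
s=st('touch');print(s['tcp_pos'][2],f)
robot.servo_line([480,-275,40],feed=100)
E
```

```text
t 25.6 [ 480. -275.   12.] F [-1.1  0.3  0.6] w 0.007 gf 0.0
touch t 28.6 [ 480. -275.  -23.] F [-2.9  2.8 12.8] w 0.007 gf 6.9
-22.690751531712504 12.784165883215692
```

```bash
sed -i 's/^TO=.*/TO=-26.  # real tip is 26 mm above the reported TCP/' h.py; cat >> h.py <<'E'
def go(p,rv,feed=None):   # p: real tip position
    p=np.array(p,float)+[0,0,TO]
    robot.servo_line(p,feed=feed,rotation=rv) if feed else robot.movep(p,rv)
def look(name,near):
    im=snap('wrist');best=None
    for n in (name,'mould1_c','mould3_c','mould4_c','mould2_c'):
        for d in viewer.silhouettes(n,'wrist'):
            for c,s,a in rect('wrist',d['mask'],34):
                if np.hypot(*(c-near))<60 and 55<s[0]<82 and 42<s[1]<68 and (best is None): best=(c,s,a)
        if best: break
    # refine by colour: top face (green rim + cream) is at z=44
    return im,best
def ang(a):  # tool y along mould y; choose half-turn reachable
    return a+np.pi/2
E
python3 - <<'E'
from h import *
for nm,xy,a in (('1',(451,-346),.1),('3',(571,-369),.35),('4',(562,-231),-.37)):
    for p in ((*xy,12),(*xy,190),(*(np.array([529.5,60])-45*EX[:2]-65*EY[:2]),21),(*(np.array([529.5,60])+40*EX[:2]),21)):
        for k in (0,np.pi):
            yw=(a if p[1]<-100 else YAW)
            q=kin.ik(np.array(p)+[0,0,TO],down(ang(yw)+k).as_rotvec());print(nm,np.round(p),k>0,None if q is None else np.round(q,2))
grip(.8)
rv=down(ang(.1)).as_rotvec() if kin.ik([451,-346,-14],down(ang(.1)).as_rotvec()) is not None else down(ang(.1)+np.pi).as_rotvec()
go([451,-346,170],rv)
im,b=look('mould1_c',np.array([451,-346]));print(b)
cv2.imwrite('pics/m1.png',im[:,:,::-1]);st()
E
```

```text
1 [ 451 -346   12] False [ 0.46  0.62  0.18  1.94 -0.18  0.61  2.42]
1 [ 451 -346   12] True [-0.07  0.82  0.91  1.97 -0.9   0.82 -0.11]
1 [ 451 -346  190] False [ 0.35  0.36  0.31  1.85 -0.13  0.96  2.39]
1 [ 451 -346  190] True [-0.24  0.59  1.16  1.88 -0.61  1.09 -0.31]
1 [488.  -7.  21.] False [-0.23  0.51  0.21  2.13 -0.21  0.52  1.76]
1 [488.  -7.  21.] True [-0.79  0.72  0.95  2.16 -0.91  0.74 -0.73]
1 [569.  62.  21.] False [-0.34  0.61  0.22  1.93 -0.22  0.63  1.64]
1 [569.  62.  21.] True [-0.85  0.83  0.95  1.96 -0.91  0.86 -0.91]
3 [ 571 -369   12] False [ 0.45  0.75  0.11  1.64 -0.11  0.76  2.53]
3 [ 571 -369   12] True [-0.04  0.94  0.87  1.68 -0.86  0.95 -0.06]
3 [ 571 -369  190] False [ 0.38  0.54  0.2   1.56 -0.12  1.06  2.54]
3 [ 571 -369  190] True [-0.12  0.74  1.03  1.59 -0.67  1.2  -0.18]
3 [488.  -7.  21.] False [-0.23  0.51  0.21  2.13 -0.21  0.52  1.76]
3 [488.  -7.  21.] True [-0.79  0.72  0.95  2.16 -0.91  0.74 -0.73]
3 [569.  62.  21.] False [-0.34  0.61  0.22  1.93 -0.22  0.63  1.64]
3 [569.  62.  21.] True [-0.85  0.83  0.95  1.96 -0.91  0.86 -0.91]
4 [ 562 -231   12] False [ 0.12  0.67  0.29  1.84 -0.29  0.67  1.78]
4 [ 562 -231   12] True [-0.36  0.94  1.02  1.87 -1.    0.95 -0.8 ]
4 [ 562 -231  190] False [ 0.02  0.44  0.42  1.76 -0.21  0.99  1.71]
4 [ 562 -231  190] True [-0.48  0.73  1.24  1.79 -0.74  1.19 -0.96]
4 [488.  -7.  21.] False [-0.23  0.51  0.21  2.13 -0.21  0.52  1.76]
4 [488.  -7.  21.] True [-0.79  0.72  0.95  2.16 -0.91  0.74 -0.73]
4 [569.  62.  21.] False [-0.34  0.61  0.22  1.93 -0.22  0.63  1.64]
4 [569.  62.  21.] True [-0.85  0.83  0.95  1.96 -0.91  0.86 -0.91]
(array([ 447.56063843, -348.4085083 ]), (69.94729614257812, 48.999759674072266), np.float64(0.09945625025171356))
 t 31.9 [ 451. -345.  143.] F [ 0.6  0.4 -0.7] w 0.8 gf 0.0
```

View pics/m1.png

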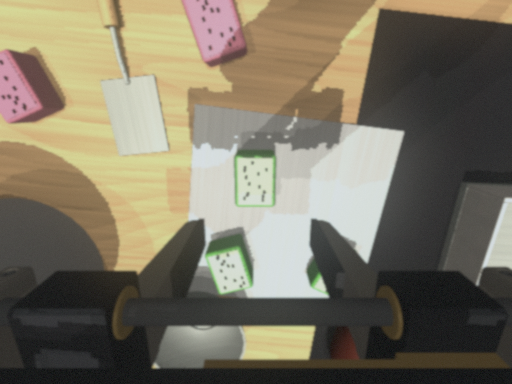

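The wrist view shows mould 1 at (255,180), aligned and centred between the fingertips; the pink blocks are off the sheet. Now I'll pick and place it.

```bash
cat >> h.py <<'E'
SLOT={'1':(-45,-65),'3':(-45,65),'4':(40,0)}
def pick_place(nm,xy,a):
    xy=np.array(xy,float)
    grip(.8)
    rv=down(ang(a)).as_rotvec(); go([*xy,170],rv)
    im,b=look(f'mould{nm}_c',xy);print('look',b)
    if b is None: cv2.imwrite(f'pics/nolook{nm}.png',im[:,:,::-1]);return False
    xy,a=b[0],b[2]; rv=down(ang(a)).as_rotvec()
    go([*xy,70],rv); go([*xy,12],rv,120);st('down')
    grip(0,40);s=st('grip')
    if not .4<s['grip_width']<.8: return False
    go([*xy,150],rv,200);s=st('lift')
    sx,sy=SLOT[nm];c=np.array([529.5,60,0])+sx*EX+sy*EY
    rv=down(ang(YAW)).as_rotvec()
    go(c+[0,0,150],rv);s=st('above')
    if not .4<s['grip_width']<.8: return False
    go(c+[0,0,40],rv,120);go(c+[0,0,21],rv,40);s=st('placed')
    grip(.66);go(c+[0,0,150],rv,200);s=st('up')
    return True
E
python3 - <<'E'
from h import *
print(pick_place('1',(448,-348),.1))
E
```

```text
look (array([ 448.24633789, -348.12509155]), (70.550537109375, 50.95680236816406), np.float64(0.10034390681017213))
down t 33.6 [ 449. -349.  -13.] F [-0.1  0.4  0.4] w 0.797 gf 0.0
grip t 34.1 [ 449. -348.  -13.] F [-1.4 -0.1  4.7] w 0.517 gf 40.0
lift t 35.0 [ 447. -347.  123.] F [-0.2  0.9 -1.5] w 0.519 gf 40.0
above t 36.3 [488.  -9. 124.] F [-0.5  0.1 -2. ] w 0.52 gf 40.0
placed t 38.0 [488.  -7.  -5.] F [ 0.1 -0.2 -2.2] w 0.522 gf 40.0
up t 39.1 [487.  -7. 123.] F [-0.2  0.8 -0.2] w 0.658 gf 0.0
True
```

```bash
python3 - <<'E'
from h import *
print(pick_place('4',(563,-231),-.37))
E
```

```text
look (array([ 563.63903809, -229.25489807]), (69.29902648925781, 50.73899459838867), np.float64(-0.36576986254611565))
down t 41.7 [ 564. -230.  -13.] F [ 0.2  0.7 -0. ] w 0.803 gf 0.0
grip t 42.2 [ 564. -229.  -13.] F [0.2 0.2 3.8] w 0.519 gf 40.0
lift t 43.0 [ 563. -229.  123.] F [-0.1  0.1 -2. ] w 0.518 gf 40.0
above t 44.1 [570.  60. 124.] F [ 0.7  0.1 -2.6] w 0.514 gf 40.0
placed t 45.8 [569.  62.  -5.] F [ 0.5 -0.9 -2.6] w 0.52 gf 40.0
up t 47.0 [569.  62. 123.] F [-0.4  0.4  0.2] w 0.657 gf 0.0
True
```

```bash
python3 - <<'E'
from h import *
ok=pick_place('3',(571,-369),.36);print(ok)
if ok:
    go([470,-60,230],down(ang(YAW)).as_rotvec())
im=snap('wrist');b=snap('top')
cv2.imwrite('pics/in.png',cv2.resize(np.hstack([im,b]),(800,300))[:,:,::-1])
for n in ('mould1_c','mould3_c','mould4_c'):
    for d in viewer.pinpoint(n,'top'):
        w=toworld('top',d['at'])
        if d['confidence']>.4: q=w-[529.5,60,0];print(n,round(d['confidence'],2),w.round(),'chest',(q@EX).round(),(q@EY).round())
E
```

```text
look (array([ 570.23382568, -370.52682495]), (71.3711929321289, 49.614341735839844), np.float64(0.35736649075296567))
down t 50.2 [ 571. -371.  -13.] F [-0.3  0.6 -0.1] w 0.797 gf 0.0
grip t 50.7 [ 571. -371.  -13.] F [-0.9  1.2  2.9] w 0.519 gf 39.9
lift t 51.6 [ 569. -370.  122.] F [ 0.7  0.3 -2.1] w 0.514 gf 39.9
above t 53.4 [482. 122. 124.] F [-0.8 -0.7 -1.6] w 0.523 gf 39.9
placed t 55.1 [481. 122.  -5.] F [ 0.3 -0.3 -1.8] w 0.517 gf 39.9
up t 56.3 [480. 122. 123.] F [-0.2  0.1  0.5] w 0.661 gf 0.0
True
mould3_c 0.82 [ 199. -289.   21.] chest -348.0 -331.0
mould3_c 0.77 [ 373. -622.   21.] chest -192.0 -673.0
mould3_c 0.69 [ 289. -408.   19.] chest -265.0 -454.0
mould3_c 0.51 [478. 122.  32.] chest -48.0 65.0
mould4_c 0.67 [569.  65.  32.] chest 39.0 3.0
mould4_c 0.63 [707.  68. 248.] chest 178.0 -1.0
```

View pics/in.png

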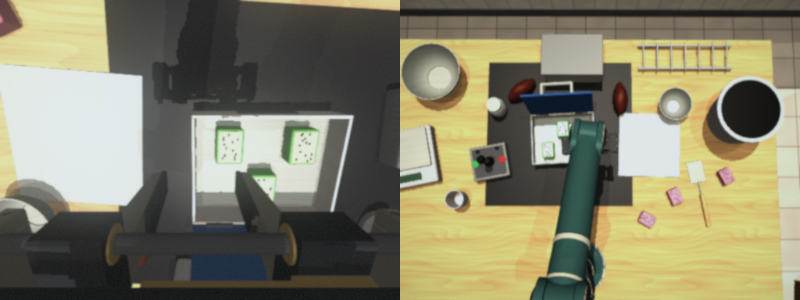

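All three moulds stand flat in the chest at wrist pixels (229,145), (303,145) and (262,187), and the sheet is empty. The open lid's handle is at (707,68,248), as predicted. Now I'll regrip the handle and lower the lid.

```bash
python3 - <<'E'
from h import *
rv=down(YAW).as_rotvec();D=-40
go([470,-40,380],down(ang(YAW)).as_rotvec(),200)
grip(.3)
robot.movep(hpos(1.7,D)+[0,0,110],rv);st()
robot.servo_line(hpos(1.7,D),feed=100);st('at')
s=grip(0,25);s=st('grip')
if s['grip_width']>.09:
  for a in np.linspace(1.7,0.0,11)[1:]:
    robot.servo_line(hpos(a,D),feed=120);s=st(round(a,2))
    if s['grip_width']<.09: print('LOST');break
E
```

```text
t 60.3 [706.  69. 319.] F [0.9 0.2 0.3] w 0.299 gf 0.0
at t 61.5 [706.  69. 209.] F [-0.  -0.4  0.7] w 0.3 gf 0.0
grip t 61.9 [706.  69. 209.] F [0.8 0.2 2. ] w 0.122 gf 25.0
1.53 t 62.4 [675.  68. 219.] F [ 1.3 -0.6  3. ] w 0.12 gf 25.0
1.36 t 62.8 [642.  66. 223.] F [0.6 1.1 4.1] w 0.12 gf 25.0
1.19 t 63.2 [608.  64. 221.] F [0.1 0.9 1.2] w 0.121 gf 25.0
1.02 t 63.6 [576.  63. 214.] F [-1.   1.3 -2.1] w 0.12 gf 25.0
0.85 t 64.1 [545.  61. 202.] F [ 0.5  1.7 -3.9] w 0.12 gf 25.0
0.68 t 64.5 [517.  59. 185.] F [ 1.8  1.9 -3.3] w 0.12 gf 25.0
0.51 t 64.9 [492.  58. 163.] F [ 1.5  2.  -2.3] w 0.124 gf 25.0
0.34 t 65.3 [470.  57. 137.] F [ 2.3  2.2 -2.5] w 0.118 gf 25.0
0.17 t 65.8 [454.  56. 108.] F [ 0.9  2.3 -3.1] w 0.12 gf 25.0
0.0 t 66.2 [443.  55.  77.] F [ 2.3  2.3 -2.2] w 0.12 gf 25.0
```

```bash
python3 - <<'E'
from h import *
rv=down(YAW).as_rotvec()
robot.servo_line(hpos(0,-42),feed=40);st()
grip(.35);robot.servo_line(hpos(0,0)+[0,0,150],feed=150)
robot.movep([470,150,330],rv)
res={}
for cam in ('top','side'):
    snap(cam)
    for n in ('lid_handle','stick_ball','green_c','red_c','console'):
        for d in viewer.pinpoint(n,cam)[:1]: print(cam,n,round(d['confidence'],2),toworld(cam,d['at']).round())
cy=.172
for y in (0,43):
  for k in (0,np.pi):
    p=np.array([433,364,160-19+TO])+y*np.array([-np.sin(cy),np.cos(cy),0])
    q=kin.ik(p,down(cy+np.pi/2+k).as_rotvec());print(y,k>0,None if q is None else np.round(q,2))
E
```

```text
t 66.4 [443.  55.  76.] F [-1.7  2.2  9.8] w 0.117 gf 25.0
top lid_handle 0.75 [443.  54. 117.]
top stick_ball 0.74 [430. 364. 158.]
top green_c 0.54 [425. 414.  56.]
top console 0.88 [431. 360.   1.]
side lid_handle 0.75 [444.  56. 115.]
side stick_ball 0.72 [434. 365. 157.]
side green_c 0.47 [421. 417.  60.]
side red_c 0.53 [441. 308.  54.]
side console 0.69 [427. 363.   0.]
0 False [-0.79  0.41  0.04  1.88 -0.02  0.85  1.01]
0 True [-0.97  0.42  0.27  1.89 -0.14  0.85 -2.03]
43 False [-0.84  0.45  0.02  1.82 -0.01  0.87  0.93]
43 True [-1.01  0.45  0.25  1.83 -0.14  0.87 -2.09]
```

The lid is shut: the handle is back at (443,55,116). Green lies on +y, so I'll work the stick.

```bash
python3 - <<'E'
from h import *
cy=.172;ey=np.array([-np.sin(cy),np.cos(cy),0]);rv=down(cy+np.pi/2).as_rotvec()
B=lambda t:np.array([432,364,52+110*np.cos(t)-19])+110*np.sin(t)*ey
grip(.75)
go(B(0)+[0,0,90],rv);go(B(0),rv,100);st('at')
grip(0,12);s=st('grip')
if s['grip_width']>.2:
    for t in (.2,.38): go(B(t),rv,60);st(t)
    snap('side')
    for d in viewer.pinpoint('stick_ball','side')[:1]: print(toworld('side',d['at']).round(),'want',(B(.38)+[0,0,19]).round())
    for i in range(4): robot.hold(1.1);st('hold')
    snap('side')
    for d in viewer.pinpoint('stick_ball','side')[:1]: print(toworld('side',d['at']).round())
    for t in (.2,0): go(B(t),rv,50)
    st('back')
E
```

```text
at t 72.4 [432. 364. 118.] F [ 0.2  0.2 -0.5] w 0.747 gf 0.0
grip t 73.1 [432. 364. 117.] F [ 0.7 -1.2  1.7] w 0.363 gf 12.0
0.2 t 73.6 [428. 386. 115.] F [ 0.2 -3.   3.3] w 0.363 gf 12.0
0.38 t 74.1 [425. 404. 109.] F [ 1.  -4.7  2.9] w 0.359 gf 12.0
[ 700. -180.   -4.] want [425. 404. 154.]
hold t 75.3 [425. 404. 109.] F [ 1.2 -4.5  2.6] w 0.359 gf 12.0
hold t 76.4 [425. 404. 109.] F [ 1.4 -5.2  2.8] w 0.355 gf 12.0
hold t 77.5 [425. 404. 109.] F [ 1.  -5.   2.3] w 0.356 gf 12.0
hold t 78.6 [425. 404. 109.] F [ 0.9 -4.9  1.9] w 0.362 gf 12.0
[424. 404. 150.]
back t 79.8 [432. 364. 117.] F [-0.5  1.   4. ] w 0.355 gf 12.0
```

```bash
python3 - <<'E'
from h import *
grip(.6);p=robot.observe()['tcp_pos'];robot.servo_line(p+np.array([0,0,130]),feed=120);robot.hold(1);st()
a=snap('side')
for n in ('lid_handle','stick_ball'):
    for d in viewer.pinpoint(n,'side')[:1]: print(n,toworld('side',d['at']).round())
cv2.imwrite('pics/end.png',a[:,:,::-1])
E
```

```text
t 82.5 [432. 364. 247.] F [-0.1  0.2  0.1] w 0.599 gf 0.0
lid_handle [441.  57. 112.]
stick_ball [432. 364. 160.]
```

View pics/end.png

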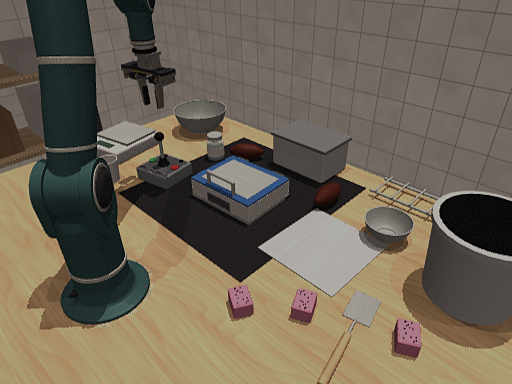

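The lid is shut at (240,185), the stick is upright with its ball at (159,137), the sheet is empty, the bystanders are in place and the gripper is clear. I'm handing the job in.

```bash
python3 -c "
from h import *
print(robot.job_done())"
```

```text
the job is handed in; nothing more can be done
None
```

I handed the job in at about 83 s: the three green moulds are flat in the shaker, the lid is shut, and the stick was held towards green for over four seconds and is upright again (no verdict was returned).

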